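Click the tally wheel round to its red tab

ROBOT

A 6-joint arm with a two-finger parallel gripper is mounted at the origin on a cart in front of the work surface, level with it; the furniture and walls round the work are solid. World frame = base frame: x ahead of the robot, y to its left, z up, the work surface at z = 0. Lengths are in m, angles in rad, forces in N, time in s.
With the tool pointing down it reaches from about 0.35 to 0.975 m from the base axis. Payload 4.9 kg.
Tool frame: the origin (TCP) lies at the very end of the fingers, on their centre line; the grasp point (between the pads) lies 19 mm behind it (manip.hold_point_z is the distance from the TCP to the grasp point, in m); z points along the fingers, x is the direction in which the jaws open and shut, and the axes are right-handed (so a half turn about z gives the same grasp; the last joint's range is limited). The gripper opens to 85 mm and grips with 20 to 120 N. Pads are 22 mm wide; open, the fingers measure 114 mm over their backs; the gripper's body (76 mm by 85 mm) begins 54 mm behind the grasp point. The pads swing forward as they close: fully open they stand 13 mm farther back than shut.
Start: joints at [1.022, 0.053, 1.613, -0, 1.476, -0.119], TCP at [0.26, 0.568, 0.231] pointing down, gripper open.
Joint ranges: [-3.01, 3.01], [-1.01, 2.22], [0.06, 2.58], [-1.02, 4.17], [0.09, 2.62], [-3.14, 3.14]. Speed limits (rad/s): [2.57, 2.57, 3.14, 3.14, 3.14, 3.14].

INTERFACE

Orientations are given as a unit quaternion [w, x, y, z].
In Python, from plant import manip gives the robot as it stands.
- The arm moves only by the shell command python3 -m handwheel 'ROWS' [OPENING]. ROWS is JSON, a list of rows, each an object of numbers: "dx", "dy", "dz": the shift along the tool's x, y, z in m; "ax", "ay", "az": the turn, a rotation vector about the tool's x, y, z in rad. In form: [{"dx": .., "dy": .., "dz": .., "ax": .., "ay": .., "az": ..}, ...]. A call has 1 to 5 rows; each row is the pose to reach, as a shift and turn from the pose commanded when the call began, along the tool's axes at that moment; what a row does not reach only later rows make up. A row lasts 1/8 s, in which the tool goes at most 62.5 mm and 10.7 degrees, less where a joint would pass 70% of its speed; a pose out of reach is approached as far as the arm can. A call with a gripper value outside its range is refused whole. OPENING is the closure in counts, from 0 (fully open) to 255 (shut), set as the call begins (- or left out, the last holds). The fingers move at their own pace and stop on an object; the grip force is fixed at half the most. Time passes only in rows, so rows that repeat a pose let the fingers close. It gives the time, the measured TCP pose, the force and the opening at its end, in the units of the state.
- manip.state(): the state, without advancing time (a new reading comes with each control period).
- manip.grab_frame(name): name is "scene" or "top" or "wrist"; returns a dict with "image" (400x640x3 uint8, blue, green, red), "z_map" (400x640 float32, m along the optical axis (not along the pixel's ray), 0 where there is no reading), "K" (3x3 intrinsics, pixels), "k1" (the pictures are not rectified: a ray, as slopes to the right and down, at radius r is drawn at 1 + k1 r^2 times it, then the intrinsics apply), "xyz" and "rotation" of the camera in the world. Camera axes: x right, y up, looking along -z (the intrinsics and any distortion apply to the point x, -y, -z); pixel columns grow to the right and rows downward; lengths in m; the calibration is good to about 2 mm. A picture is of the moment at which its call begins.
- manip.job_done(): hands the job in, once; it reports no verdict.
The state is a dict: "time": time; "joint_pos": joint angles; "joint_vel": joint speeds; "joint_efforts": joint torques, N m; "tool_pos": TCP position; "tool_rot": TCP orientation; "contact_force": force on the tool from outside, world axes, zero at the start; "ft_torque": the same for the moment, N m; "gripper_width": opening from 0.0 (shut) to 1.0 (fully open).
Only numpy, scipy, OpenCV 4.12 (cv2) and the standard library are available. Lean on these libraries where they do the work, as an engineer would, in place of code of your own. Each camera call takes 0.05 s, during which the arm holds its last target.

TASK

Set the bench tally counter for a new batch: with a fingertip, flick the edge of its six-tab wheel counter-clockwise (seen from above, the way the white arrow at its front points) until the red tab is one click short of the brass pointer, let it come to rest there, then give it exactly one more click so that it stops under the pointer and not past it. Push only: do not lift the counter or shove it out of its place, and leave the spool, jar, wax block and rivet dish around it alone.

Things in the scene. Friction and masses are not known exactly. Their poses are not given: they have to be found in the camera images.
- counter: Tally counter, loose on the bench, about 1.5 kg: green block 140 x 130 x 20 mm (x, y, z), a six-tab wheel on top. Origin: centre of the underside, on the wheel's upright axis; z up; -x is the front, with a white arrow, roughly facing the robot; +y its left side. Block top is 20 mm above the bench; at the rear a low spring plunger guide, up to 35 mm high. Angles below run from its +x towards +y.
- wheel_center (a point): Centre of the wheel, 48 mm above the counter's origin. Black disc, radius 34 mm, 42 to 54 mm above the bench, with a steel cap in the middle up to 58 mm; six straight radial tabs, one red, five white, reach out to radius 60 mm, each 7 mm thick, 38 to 58 mm above the bench. Between the tabs is open space down to the block. At rest tabs stand at 30, 90, 150, 210, 270, 330 degrees.
- tally_wheel (a joint): Wheel angle in rad, growing counter-clockwise from above; 0: red tab under the pointer. Clicks every pi/3 (1.047). Starts at rest 2, 3 or 4 clicks short (about -2.09, -3.14, -4.19). The red tab stands at 30 degrees + this angle. Sprung: pushed beyond half a click (30 degrees) it snaps on into the next click by itself, less and it springs back. Takes about 1 to 2 N at a tab's end.
- red_tab (a point): outer end of the red tab, at its mid height, 60 mm from the wheel's axis, 48 mm above the bench
- pointer_tip (a point): Tip of the brass pointer's needle, 47 mm from the wheel's axis at 30 degrees (rear left), 66 mm above the bench, 8 mm above the tabs' tops; its post, radius 5 mm and 69 mm high, stands at radius 72 mm on the same line.
- spool_1: loose dark thread spool with pale flanges, 40 x 59 x 55 mm, standing to the right of the counter; origin at its underside. To be left alone.
- dye_jar: loose teal dye jar, 43 mm across, 50 mm high, behind the counter; origin at the centre of its underside. To be left alone.
- beeswax: loose yellow block of wax, 36 x 58 x 20 mm, right of the counter, towards the robot; origin at the centre of its underside. To be left alone.
- rivet_dish: loose metal dish of rivets, 71 mm across, 16 mm high, left of the counter; origin at the centre of its underside. To be left alone.

How it is judged:
On the way:
1. the wheel comes to rest in the last click before the red tab reaches the pointer (value of joint tally_wheel between -1.3 and -0.8 rad and velocity of joint tally_wheel between -0.3 and 0.3 rad/s), for 0.15 s.
At the end, for the whole second after the job is handed in: The wheel rests in its click with the red tab under the pointer (within 8 degrees); the counter stands flat within 25 mm of where it stood; spool, jar, wax and dish are within 20 mm of where they stood (value of joint tally_wheel between -0.14 and 0.14 rad and velocity of joint tally_wheel between -0.1 and 0.1 rad/s and distance of counter from where it was at the start of the episode below 0.025 m and angle between counter's own z axis and vertical below 0.05 rad and linear speed of counter below 0.02 m/s and distance of each of spool_1, dye_jar, beeswax, rivet_dish from where it was at the start of the episode below 0.02 m); the robot touches nothing.
It fails at once if the red tab is driven past the pointer (value of joint tally_wheel above 0.52 rad).
It fails at once if the wheel is turned the wrong way, more than half a click beyond the farthest start (value of joint tally_wheel below -4.75 rad).
It fails at once if the counter is lifted or tipped (height (world z) of counter above 0.008 m or angle between counter's own z axis and vertical above 0.15 rad).
It fails at once if the counter is shoved more than 25 mm out of its place (distance of counter from where it was at the start of the episode above 0.025 m).
It fails at once if a bystander is moved or lifted by more than 20 mm (distance of any of spool_1, dye_jar, beeswax, rivet_dish from where it was at the start of the episode above 0.02 m).
It also fails if it takes over 64 s, if anything falls off the work surface, if the arm or the gripper's body presses on something with over 40 N, if the wrist force passes 120 N, or if a joint passes its speed limit or range.

## Working session

There is one attempt and no reset: what is moved stays moved. The work goes in short steps, Python scripts to look and compute and a shell command to move; the robot and the scene stay as the last step left them, time stands still between calls to the robot, and variables do not carry over. Pictures are saved under pics/ and viewed, and the job is handed in when it is done.

```bash
ls; mkdir -p pics
python3 - <<'E'
from plant import manip
import cv2
print(manip.state())
for n in ("scene","top","wrist"):
    f=manip.grab_frame(n); cv2.imwrite(f"pics/{n}0.png",f["image"]); print(n,f["K"],f["k1"],f["xyz"],f["rotation"])
E
```

```text
pics
{'time': 0.0, 'joint_pos': array([ 1.02199859e+00,  5.33544879e-02,  1.61427134e+00,  4.34694129e-06,
        1.47597531e+00, -1.19012080e-01]), 'joint_vel': array([ 7.96072752e-04,  1.50793464e-05,  5.92836842e-04,  1.32040234e-04,
        1.79053456e-03, -6.62356658e-04]), 'joint_efforts': array([-4.65960093e-04, -3.93679333e+01, -3.70178461e+01, -6.40105850e-05,
        6.89520588e-03,  1.00710889e-05]), 'tool_pos': array([0.26010933, 0.56763603, 0.23007801]), 'tool_rot': array([ 4.36213515e-04,  8.41627861e-01,  5.40056973e-01, -9.04556971e-04]), 'contact_force': array([ 0.07113071, -0.21125984,  0.54039737]), 'ft_torque': array([-0.0250673 , -0.01084097, -0.0102237 ]), 'gripper_width': 0.9960185008912061}
scene [[496.39152251   0.         322.52873313]
 [  0.         496.39152251 187.49721583]
 [  0.           0.           1.        ]] -0.04237693149039748 [0.13863859 0.14826369 0.7904327 ] [-0.35232743 -0.12567681  0.30236466  0.87672478]
top [[377.84396828   0.         318.14067676]
 [  0.         377.84396828 196.25930201]
 [  0.           0.           1.        ]] -0.019976665321622608 [ 0.48097128 -0.25136761  0.90512735] [ 0.71627651  0.0162441  -0.03537962 -0.69672977]
wrist [[282.35355861   0.         316.86398315]
 [  0.         282.35355861 198.59940724]
 [  0.           0.           1.        ]] -0.05062127790550871 [0.18608852 0.60134168 0.37275828] [ 0.83024118 -0.13725884 -0.08596835  0.53335639]
```

View pics/scene0.png

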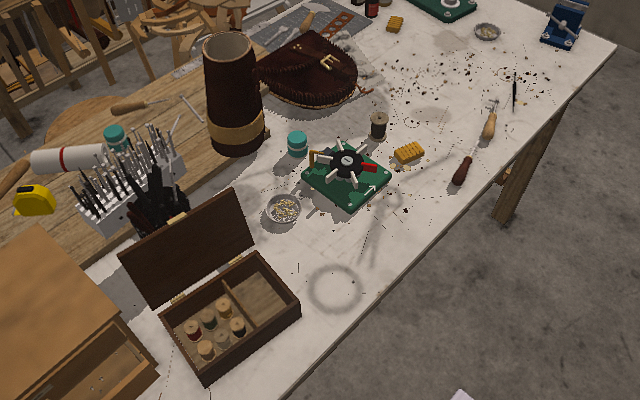

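View pics/top0.png

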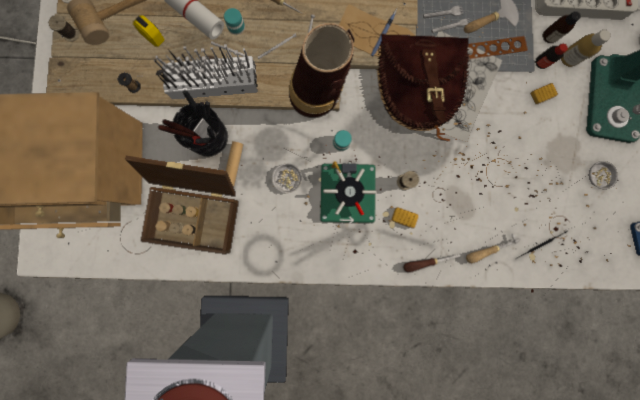

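```bash
cat > h.py <<'E'
import numpy as np, cv2
from scipy.spatial.transform import Rotation as R
def D(f): 
    q=f["rotation"]; return R.from_quat([q[1],q[2],q[3],q[0]]).as_matrix()
def ray(f,u,v):
    K=f["K"];p=np.array([[[(u-K[0,2])/K[0,0],(v-K[1,2])/K[1,1]]]])
    s=cv2.undistortPoints(p.astype(float),np.eye(3),np.array([f["k1"],0,0,0.]))[0,0]
    return D(f)@np.array([s[0],-s[1],-1.])
def onz(f,u,v,z):
    d=ray(f,u,v);c=np.array(f["xyz"]);return c+d*(z-c[2])/d[2]
def proj(f,P):
    c=D(f).T@(np.array(P)-f["xyz"]);a,b=c[0]/-c[2],-c[1]/-c[2];k=1+f["k1"]*(a*a+b*b)
    return f["K"][0,0]*a*k+f["K"][0,2],f["K"][1,1]*b*k+f["K"][1,2]
def blobs(f,m,roi,z,amin=8):
    x0,y0,x1,y1=roi;mm=np.zeros_like(m);mm[y0:y1,x0:x1]=m[y0:y1,x0:x1]
    n,l,s,c=cv2.connectedComponentsWithStats(mm.astype(np.uint8))
    for i in range(1,n):
        if s[i,4]>=amin: print(s[i],c[i].round(1),onz(f,*c[i],z).round(4))
E
python3 - <<'E'
from h import *
from plant import manip
for n,roi in (("top",(240,120,430,240)),("scene",(250,90,440,240))):
    f=manip.grab_frame(n);im=f["image"];hsv=cv2.cvtColor(im,cv2.COLOR_BGR2HSV)
    x0,y0,x1,y1=roi
    cv2.imwrite(f"pics/{n}1.png",cv2.resize(im[y0:y1,x0:x1],None,fx=4,fy=4,interpolation=cv2.INTER_CUBIC))
    H,S,V=[hsv[...,i].astype(int) for i in range(3)]
    red=((H<8)|(H>172))&(S>150)&(V>100)
    print(n,"red");blobs(f,red,roi,.058)
    print("green");g=(H>65)&(H<85)&(S>100);blobs(f,g,roi,.02,50)
    c=(g*255).astype(np.uint8); mm=np.zeros_like(c);mm[y0:y1,x0:x1]=c[y0:y1,x0:x1]
    cs,_=cv2.findContours(mm,0,2);k=max(cs,key=cv2.contourArea)
    r=cv2.minAreaRect(k);b=cv2.boxPoints(r); print(r)
    hull=cv2.convexHull(k); q=cv2.approxPolyDP(hull,5,True)[:,0]
    print("poly",[ (tuple(p),onz(f,*p,.02)[:2].round(4)) for p in q])
    print("teal");blobs(f,(H>85)&(H<95)&(S>100),roi,.05)
    print("yellow");blobs(f,(H>15)&(H<28)&(S>150)&(V>120),roi,.02)
E
```

```text
top red
[356 202   8  13  43] [359.3 208.2] [ 0.5189 -0.3668  0.058 ]
green
[322 164  18  26 311] [329.  177.5] [ 0.5911 -0.299   0.02  ]
[352 165  23  25 309] [365.8 176.8] [ 0.5955 -0.3861  0.02  ]
[321 192  53  30 921] [346.1 208.4] [ 0.5193 -0.341   0.02  ]
((347.1965637207031, 207.65863037109375), (52.967262268066406, 28.304014205932617), 3.3664603233337402)
poly [((np.int32(373), np.int32(195)), array([ 0.5528, -0.4039])), ((np.int32(372), np.int32(221)), array([ 0.4914, -0.4025])), ((np.int32(321), np.int32(219)), array([ 0.4929, -0.2826])), ((np.int32(322), np.int32(192)), array([ 0.5564, -0.2833]))]
teal
[335 131  16  16 124] [342.5 138.9] [ 0.6778 -0.3262  0.05  ]
yellow
[334 162   5   6  12] [335.8 164.5] [ 0.6226 -0.3144  0.02  ]
[393 208  25  19 301] [405.1 217.1] [ 0.5027 -0.4807  0.02  ]
scene red
[361 162  16   5  41] [368.5 164. ] [ 0.5182 -0.3673  0.058 ]
green
[328 155  64  55 732] [365.6 182.4] [ 0.5107 -0.3534  0.02  ]
[301 165  31  20 178] [316.4 172. ] [ 0.6004 -0.3052  0.02  ]
((360.39764404296875, 180.48941040039062), (36.283329010009766, 55.68617630004883), 50.90614318847656)
poly [((np.int32(364), np.int32(155)), array([ 0.5609, -0.4065])), ((np.int32(391), np.int32(175)), array([ 0.4861, -0.4031])), ((np.int32(352), np.int32(209)), array([ 0.4867, -0.286 ])), ((np.int32(328), np.int32(184)), array([ 0.562 , -0.2987]))]
teal
[288 131  14  17  89] [294.  137.9] [ 0.6801 -0.3212  0.05  ]
[300 131   4   5   8] [301.8 133.1] [ 0.6784 -0.3419  0.05  ]
[302 137   5   7  13] [304.1 139.6] [ 0.6616 -0.3321  0.05  ]
[288 148   4   7  11] [289.5 151.2] [ 0.66   -0.2893  0.05  ]
yellow
[251 110  11  14  23] [256.8 117. ] [ 0.8089 -0.328   0.02  ]
[395 142  29  18 287] [408.8 150.2] [ 0.5016 -0.4815  0.02  ]
[309 150   9   2  10] [313.1 150.5] [ 0.6467 -0.3424  0.02  ]
```

```bash
ls pics
```

```text
scene0.png
scene1.png
top0.png
top1.png
wrist0.png
```

View pics/top1.png

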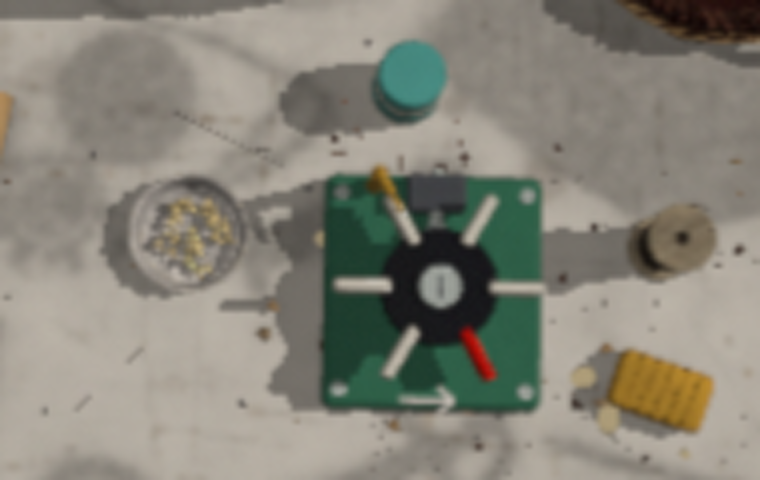

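View pics/scene1.png

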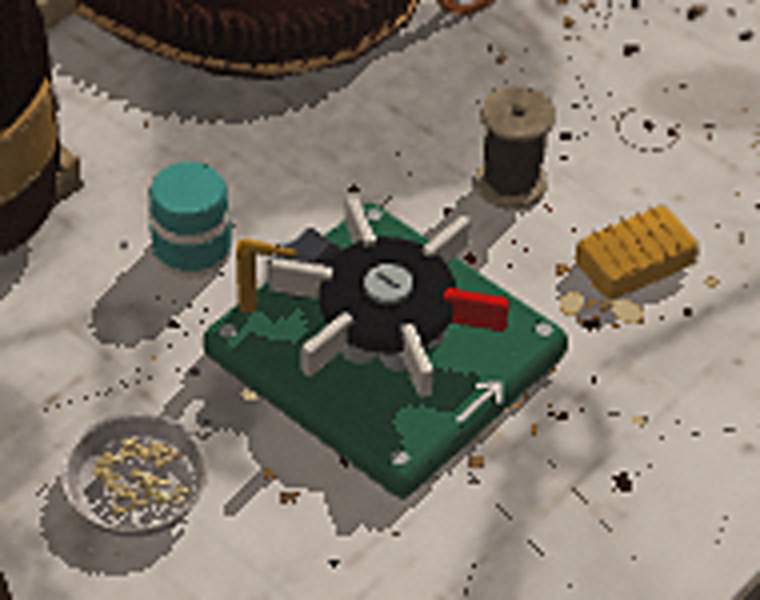

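Run:
```python
from h import *
from plant import manip
f=manip.grab_frame("top");im=f["image"]
hsv=cv2.cvtColor(im,cv2.COLOR_BGR2HSV);H,S,V=[hsv[...,i].astype(int) for i in range(3)]
# cap
m=(V>110)&(S<60); blobs(f,m,(342,183,358,200),.058,4)
print("white"); blobs(f,m,(322,164,378,220),.058,4)
for p in ((343.5,138.5),(322,192)): print(onz(f,*p,.05))
# block corners of top face by full mask extents
for uv in ((323.,164.),(374.5,165.5),(374,221.5),(321,221.)): print(uv,onz(f,*uv,.02)[:2].round(4))
z=f["z_map"];h,w=z.shape
u,v=np.meshgrid(np.arange(w),np.arange(h));P=cv2.undistortPoints(np.dstack([u,v]).reshape(-1,1,2).astype(float),f["K"],np.array([f["k1"],0,0,0.]))[:,0]
c=np.c_[P[:,0],-P[:,1],-np.ones(len(P))]*z.reshape(-1,1);W=c@D(f).T+f["xyz"];ok=z.ravel()>0
for y0 in np.arange(-.6,.6,.1):
    print(round(y0,1),[ (round(x0,1),round(float(W[s][:,2].max()),3)) for x0 in (.2,.3,.4,.5,.6) if (s:=ok&(abs(W[:,0]-x0-.05)<.05)&(abs(W[:,1]-y0-.05)<.05)).any()])
```

```text
[345 187  10  10  79] [349.7 191.2] [ 0.5568 -0.3443  0.058 ]
white
[359 164  19  56 235] [373.8 192.1] [ 0.5564 -0.399   0.058 ]
[370 167   4   4  12] [371.5 168.5] [ 0.6099 -0.393   0.058 ]
[356 169   9  12  52] [359.8 174.3] [ 0.5958 -0.3666  0.058 ]
[337 170   8  11  34] [341.  175.5] [ 0.5918 -0.3239  0.058 ]
[345 187  10  10  79] [349.7 191.2] [ 0.5568 -0.3443  0.058 ]
[324 189  14   4  52] [330.5 190.6] [ 0.5569 -0.301   0.058 ]
[336 202   9  13  46] [339.7 208. ] [ 0.5183 -0.3227  0.058 ]
[323 216   4   3  10] [324.2 217. ] [ 0.4971 -0.2883  0.058 ]
[340 217  14   3  21] [347.8 218.5] [ 0.4951 -0.3413  0.058 ]
[ 0.67875869 -0.32850143  0.05      ]
[ 0.55381217 -0.28220578  0.05      ]
(323.0, 164.0) [ 0.6229 -0.2839]
(374.5, 165.5) [ 0.6231 -0.4064]
(374, 221.5) [ 0.4904 -0.4073]
(321, 221.0) [ 0.4882 -0.2827]
-0.6 [(0.2, -0.772), (0.3, 0.025), (0.4, 0.025), (0.5, 0.056), (0.6, 0.009)]
-0.5 [(0.2, -0.772), (0.3, 0.026), (0.4, 0.023), (0.5, 0.059), (0.6, 0.057)]
-0.4 [(0.2, -0.772), (0.3, 0.004), (0.4, 0.024), (0.5, 0.068), (0.6, 0.072)]
-0.3 [(0.2, -0.771), (0.3, 0.005), (0.4, 0.022), (0.5, 0.059), (0.6, 0.025)]
-0.2 [(0.2, -0.771), (0.3, 0.006), (0.4, 0.005), (0.5, 0.02), (0.6, 0.018)]
-0.1 [(0.2, -0.771), (0.3, 0.006), (0.4, 0.065), (0.5, 0.197), (0.6, 0.216)]
-0.0 [(0.2, -0.77), (0.3, 0.005), (0.4, 0.066), (0.5, 0.197), (0.6, 0.187)]
0.1 [(0.2, -0.772), (0.3, 0.005), (0.4, 0.134), (0.5, 0.212), (0.6, 0.212)]
0.2 [(0.2, -0.771), (0.3, 0.006), (0.4, 0.19), (0.5, 0.212), (0.6, 0.212)]
0.3 [(0.2, -0.77), (0.3, 0.005), (0.4, 0.199), (0.5, 0.211), (0.6, 0.211)]
0.4 [(0.2, -0.77), (0.3, 0.003), (0.4, 0.005)]
0.5 [(0.2, -0.772)]
```

```bash
cat >> h.py <<'E'
def to(x,y,z,yaw=0.):
    from plant import manip
    s=manip.state();q=s["tool_rot"];M=R.from_quat([q[1],q[2],q[3],q[0]])
    d=M.inv().apply(np.array([x,y,z])-s["tool_pos"])
    T=R.from_matrix(np.array([[np.cos(yaw),np.sin(yaw),0],[np.sin(yaw),-np.cos(yaw),0],[0,0,-1.]]))
    print("t",round(s["time"],2),"pos",s["tool_pos"].round(4),"F",s["contact_force"].round(2),"d",d.round(4),"rot",(M.inv()*T).as_rotvec().round(4))
E
python3 -c "
from h import *
to(.26,.568,.31);to(.42,.30,.32);to(.45,.1,.32)"
```

```text
t 0.3 pos [0.2603 0.568  0.2308] F [-0.23 -0.2   0.08] d [-0.0001 -0.0003 -0.0792] rot [4.000e-04 7.000e-04 1.141e+00]
t 0.3 pos [0.2603 0.568  0.2308] F [-0.23 -0.2   0.08] d [-0.1771  0.2568 -0.089 ] rot [4.000e-04 7.000e-04 1.141e+00]
t 0.3 pos [0.2603 0.568  0.2308] F [-0.23 -0.2   0.08] d [-0.3464  0.3674 -0.0889] rot [4.000e-04 7.000e-04 1.141e+00]
```

```bash
python3 -m handwheel '[{"dz":-0.06},{"dx":-0.03,"dy":0.04,"dz":-0.09,"az":0.15},{"dx":-0.06,"dy":0.09,"dz":-0.09,"az":0.3},{"dx":-0.09,"dy":0.135,"dz":-0.09,"az":0.45},{"dx":-0.12,"dy":0.18,"dz":-0.09,"az":0.6}]' 255; python3 -c "
from h import *
to(.45,.1,.32);to(.47,-.2,.32)"
```

```text
t 0.3 pos [0.2603 0.568  0.2308] F [-0.23 -0.2   0.08] d [-0.3464  0.3674 -0.0889] rot [4.000e-04 7.000e-04 1.141e+00]
t 0.3 pos [0.2603 0.568  0.2308] F [-0.23 -0.2   0.08] d [-0.6108  0.5106 -0.0887] rot [4.000e-04 7.000e-04 1.141e+00]invalid input at $[0]: expected keys dx, dy, dz, ax, ay, az
```

All six keys are needed in each row.

```bash
python3 -m handwheel '[{"dx":0,"dy":0,"dz":-0.06,"ax":0,"ay":0,"az":0},{"dx":-0.03,"dy":0.04,"dz":-0.09,"ax":0,"ay":0,"az":0.15},{"dx":-0.06,"dy":0.09,"dz":-0.09,"ax":0,"ay":0,"az":0.3},{"dx":-0.09,"dy":0.135,"dz":-0.09,"ax":0,"ay":0,"az":0.45},{"dx":-0.12,"dy":0.18,"dz":-0.09,"ax":0,"ay":0,"az":0.6}]' 255; python3 -c "
from h import *
to(.45,.1,.32);to(.47,-.2,.32)"
```

```text
time: 0.92
tool_pos: [0.3747, 0.3826, 0.3215]
tool_rot: [-0.0, 0.964, 0.265, 0.0]
contact_force: [0.6, 0.6, 0.3]
gripper_width: 0.0
t 0.93 pos [0.3747 0.3826 0.3215] F [0.62 0.56 0.34] d [-0.0796  0.2814  0.0014] rot [-1.000e-04 -6.000e-04  5.364e-01]
t 0.93 pos [0.3747 0.3826 0.3215] F [0.62 0.56 0.34] d [-0.2158  0.5495  0.0014] rot [-1.000e-04 -6.000e-04  5.364e-01]
```

```bash
python3 -m handwheel '[{"dx":-0.016,"dy":0.056,"dz":0,"ax":0,"ay":0,"az":0.11},{"dx":-0.032,"dy":0.112,"dz":0,"ax":0,"ay":0,"az":0.22},{"dx":-0.048,"dy":0.168,"dz":0,"ax":0,"ay":0,"az":0.33},{"dx":-0.064,"dy":0.224,"dz":0,"ax":0,"ay":0,"az":0.44},{"dx":-0.08,"dy":0.28,"dz":0,"ax":0,"ay":0,"az":0.54}]' 255; python3 -c "
from h import *
to(.46,-.15,.3);to(.46,-.275,.15)"
```

```text
time: 1.55
tool_pos: [0.4498, 0.101, 0.3215]
tool_rot: [-0.0, 1.0, -0.001, 0.0]
contact_force: [1.3, 1.1, -0.2]
gripper_width: 0.002
t 1.55 pos [0.4498 0.101  0.3215] F [ 1.33  1.09 -0.19] d [0.0108 0.251  0.0215] rot [-0.0001 -0.0009 -0.0022]
t 1.55 pos [0.4498 0.101  0.3215] F [ 1.33  1.09 -0.19] d [0.0109 0.376  0.1715] rot [-0.0001 -0.0009 -0.0022]
```

```bash
python3 -m handwheel '[{"dx":0,"dy":0.06,"dz":0,"ax":0,"ay":0,"az":0},{"dx":0,"dy":0.12,"dz":0,"ax":0,"ay":0,"az":0},{"dx":0,"dy":0.18,"dz":0,"ax":0,"ay":0,"az":0},{"dx":0,"dy":0.24,"dz":0,"ax":0,"ay":0,"az":0},{"dx":0,"dy":0.3,"dz":0,"ax":0,"ay":0,"az":0}]' 255;  python3 -m handwheel '[{"dx":0,"dy":0.04,"dz":0.04,"ax":0,"ay":0,"az":0},{"dx":0.01,"dy":0.08,"dz":0.08,"ax":0,"ay":0,"az":0},{"dx":0.01,"dy":0.08,"dz":0.14,"ax":0,"ay":0,"az":0},{"dx":0.01,"dy":0.08,"dz":0.2,"ax":0,"ay":0,"az":0},{"dx":0.01,"dy":0.08,"dz":0.2,"ax":0,"ay":0,"az":0}]' 255;python3 -c "
from h import *
from plant import manip
to(.46,-.28,.042)
for n in ('wrist','scene','top'):
  cv2.imwrite(f'pics/{n}2.png',manip.grab_frame(n)['image'])"
```

```text
time: 2.17
tool_pos: [0.4496, -0.1991, 0.3216]
tool_rot: [0.0, 1.0, 0.0, 0.0]
contact_force: [0.8, 0.4, 0.1]
gripper_width: -0.002
time: 2.8
tool_pos: [0.4565, -0.2744, 0.1155]
tool_rot: [-0.004, 1.0, 0.0, -0.005]
contact_force: [0.3, 0.2, -0.2]
gripper_width: 0.003
t 2.8 pos [ 0.4565 -0.2744  0.1155] F [ 0.3   0.22 -0.17] d [0.0042 0.0062 0.0734] rot [-0.0078  0.0096  0.0008]
```

View pics/wrist2.png

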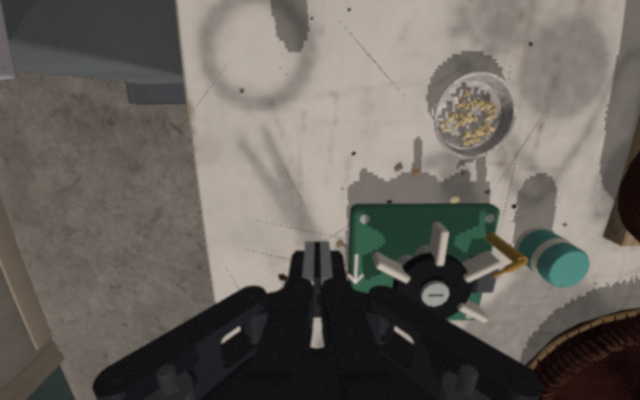

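View pics/scene2.png

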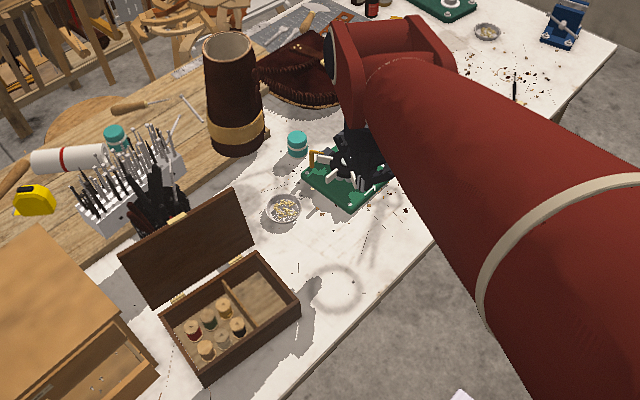

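View pics/top2.png

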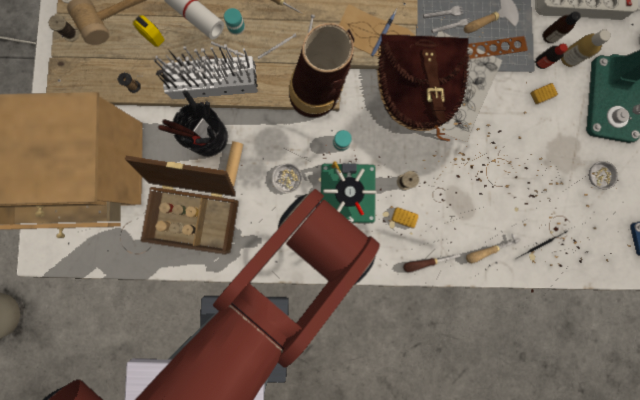

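```bash
python3 -m handwheel '[{"dx":0,"dy":0.005,"dz":0.035,"ax":0,"ay":0,"az":0},{"dx":0,"dy":0.005,"dz":0.07,"ax":0,"ay":0,"az":0},{"dx":0.015,"dy":0.005,"dz":0.075,"ax":0,"ay":0,"az":0},{"dx":0.033,"dy":0.005,"dz":0.075,"ax":0,"ay":0,"az":0},{"dx":0.033,"dy":0.005,"dz":0.075,"ax":0,"ay":0,"az":0}]' 255;python3 -c "
from h import *
from plant import manip
to(.4945,-.33,.042)
for n in ('wrist','top'):
  im=manip.grab_frame(n)['image']
  if n=='top': im=cv2.resize(im[120:240,240:430],None,fx=4,fy=4,interpolation=2)
  cv2.imwrite(f'pics/{n}3.png',im)"
```

```text
time: 3.58
tool_pos: [0.4966, -0.2834, 0.0496]
tool_rot: [0.002, 1.0, 0.001, 0.002]
contact_force: [-0.3, 0.6, 0.8]
gripper_width: -0.001
t 3.58 pos [ 0.4966 -0.2834  0.0496] F [-0.28  0.63  0.85] d [-0.0022  0.0465  0.0077] rot [ 0.0034 -0.0046  0.0025]
```

View pics/wrist3.png

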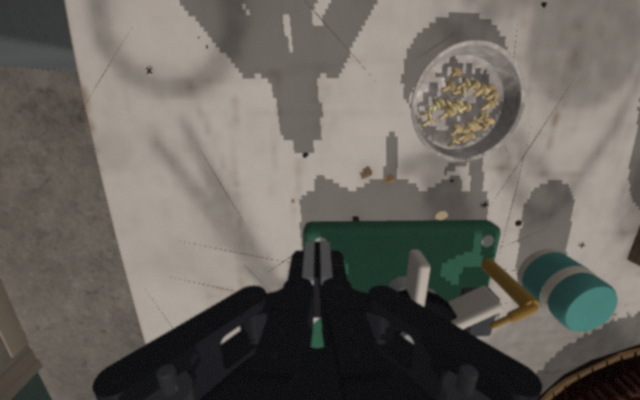

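View pics/top3.png

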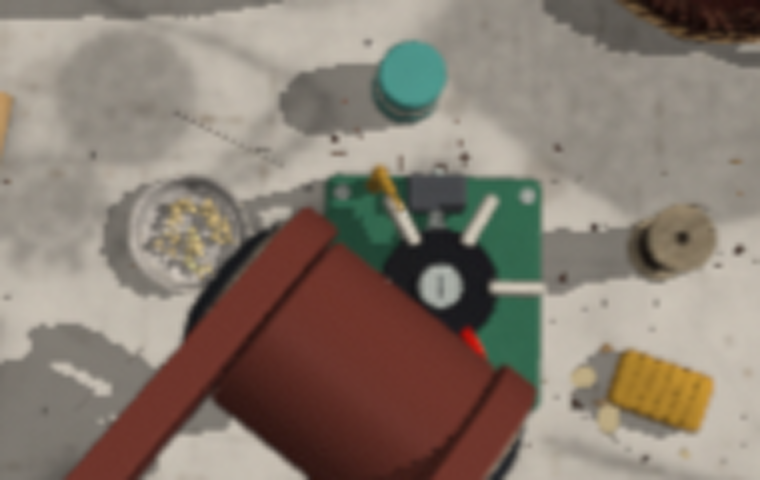

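```bash
python3 -m handwheel '[{"dx":0,"dy":0.008,"dz":0.005,"ax":0,"ay":0,"az":0},{"dx":0,"dy":0.016,"dz":0.005,"ax":0,"ay":0,"az":0},{"dx":0,"dy":0.024,"dz":0.005,"ax":0,"ay":0,"az":0},{"dx":0,"dy":0.032,"dz":0.005,"ax":0,"ay":0,"az":0},{"dx":0,"dy":0.038,"dz":0.005,"ax":0,"ay":0,"az":0}]' 255;python3 -c "
from h import *
from plant import manip
to(.4945,-.335,.044)
for n in ('wrist','top'):
  im=manip.grab_frame(n)['image']
  if n=='top': im=cv2.resize(im[120:240,240:430],None,fx=4,fy=4,interpolation=2)
  cv2.imwrite(f'pics/{n}4.png',im)"
```

```text
time: 4.3
tool_pos: [0.4896, -0.319, 0.0405]
tool_rot: [-0.003, 1.0, 0.0, -0.005]
contact_force: [-11.5, 5.7, 8.2]
gripper_width: -0.001
t 4.3 pos [ 0.4896 -0.319   0.0405] F [-11.53   5.73   8.23] d [ 0.0048  0.016  -0.0036] rot [-0.0052  0.009   0.001 ]
```

View pics/wrist4.png

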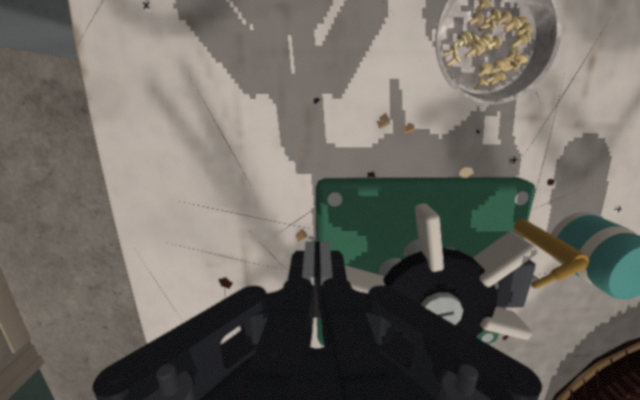

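View pics/top4.png

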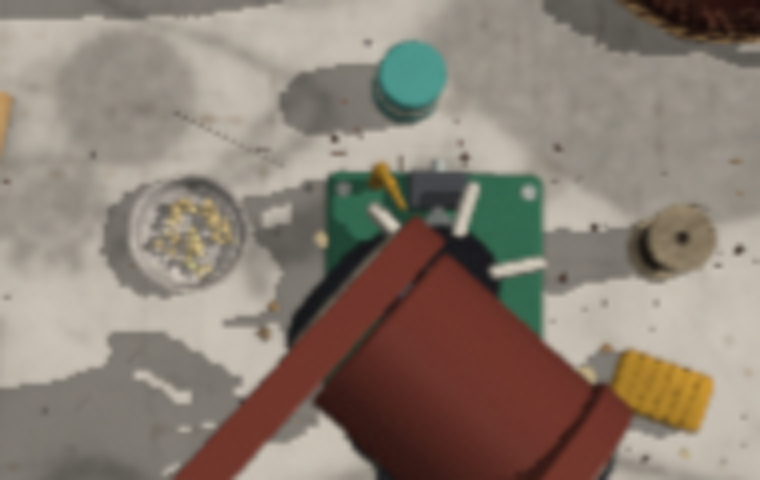

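```bash
python3 -m handwheel '[{"dx":0,"dy":0,"dz":-0.003,"ax":0,"ay":0,"az":0},{"dx":0,"dy":0,"dz":-0.003,"ax":0,"ay":0,"az":0}]' 255;python3 -c "
from h import *
from plant import manip
to(.4945,-.335,.044)
im=manip.grab_frame('top')['image']
im=cv2.resize(im[120:240,240:430],None,fx=4,fy=4,interpolation=2)
cv2.imwrite(f'pics/top5.png',im)
s=manip.state();print(s['contact_force'],s['ft_torque'])"
```

```text
time: 4.65
tool_pos: [0.49, -0.3187, 0.0421]
tool_rot: [-0.002, 1.0, 0.0, -0.004]
contact_force: [-6.8, 3.5, -1.2]
gripper_width: -0.0
t 4.65 pos [ 0.49   -0.3187  0.0421] F [-6.78  3.45 -1.22] d [ 0.0045  0.0163 -0.002 ] rot [-0.0048  0.0071  0.0006]
[-5.22491567  3.1672484  -1.01424761] [0.50213186 0.90992326 0.05228774]
```

View pics/top5.png

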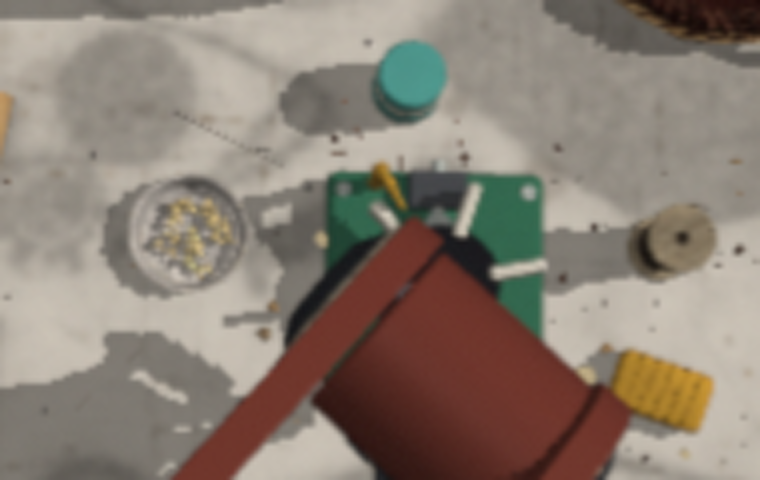

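```bash
python3 -m handwheel '[{"dx":-0.015,"dy":0,"dz":0,"ax":0,"ay":0,"az":0},{"dx":-0.02,"dy":-0.015,"dz":0,"ax":0,"ay":0,"az":0},{"dx":-0.01,"dy":-0.034,"dz":0,"ax":0,"ay":0,"az":0},{"dx":0.01,"dy":-0.034,"dz":0,"ax":0,"ay":0,"az":0},{"dx":0.018,"dy":-0.034,"dz":0,"ax":0,"ay":0,"az":0}]' 255;python3 -c "
from h import *
from plant import manip
to(.508,-.285,.044)
for n in ('wrist','top'):
  im=manip.grab_frame(n)['image']
  if n=='top': im=cv2.resize(im[120:240,240:430],None,fx=4,fy=4,interpolation=2)
  cv2.imwrite(f'pics/{n}6.png',im)
s=manip.state();print(s['contact_force'],s['ft_torque'])"
```

```text
time: 5.32
tool_pos: [0.512, -0.2857, 0.0451]
tool_rot: [0.0, 1.0, 0.001, 0.001]
contact_force: [-0.1, 0.1, 0.5]
gripper_width: -0.002
t 5.33 pos [ 0.512  -0.2857  0.0451] F [-0.13  0.13  0.51] d [-0.004  -0.0007  0.0011] rot [ 0.0009 -0.0014  0.0019]
[-0.53245126 -0.39341657 -0.01619856] [0.03216819 0.0507658  0.00716075]
```

View pics/wrist6.png

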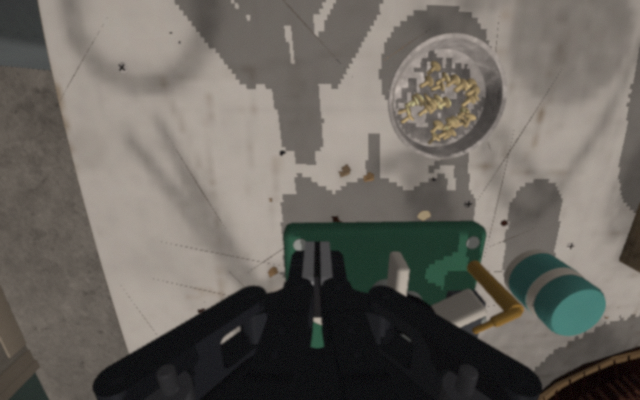

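View pics/top6.png

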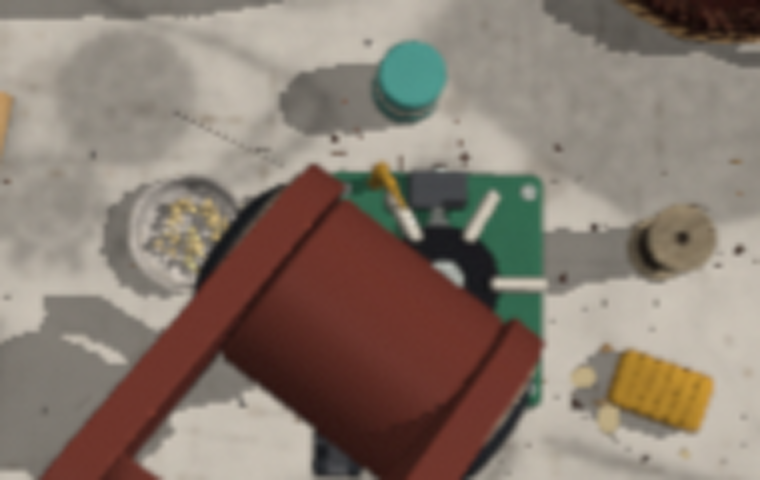

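```bash
python3 -m handwheel '[{"dx":0,"dy":0.01,"dz":0,"ax":0,"ay":0,"az":0},{"dx":0,"dy":0.018,"dz":0,"ax":0,"ay":0,"az":0},{"dx":-0.001,"dy":0.026,"dz":0,"ax":0,"ay":0,"az":0},{"dx":-0.003,"dy":0.034,"dz":0,"ax":0,"ay":0,"az":0},{"dx":-0.004,"dy":0.040,"dz":0,"ax":0,"ay":0,"az":0}]' 255;python3 -c "
from h import *
from plant import manip
to(.505,-.338,.044)
for n in ('wrist','top'):
  im=manip.grab_frame(n)['image']
  if n=='top': im=cv2.resize(im[120:240,240:430],None,fx=4,fy=4,interpolation=2)
  cv2.imwrite(f'pics/{n}7.png',im)
s=manip.state();print(s['contact_force'],s['ft_torque'])"
```

```text
time: 6.05
tool_pos: [0.5069, -0.327, 0.0443]
tool_rot: [0.0, 1.0, 0.0, 0.0]
contact_force: [-0.3, 0.4, -0.3]
gripper_width: 0.002
t 6.05 pos [ 0.5069 -0.327   0.0443] F [-0.27  0.38 -0.25] d [-0.0019  0.011   0.0003] rot [ 0.0004 -0.0003  0.0005]
[-0.33943371  0.74740173  1.00791137] [-0.01401232 -0.02503738  0.01498244]
```

View pics/wrist7.png

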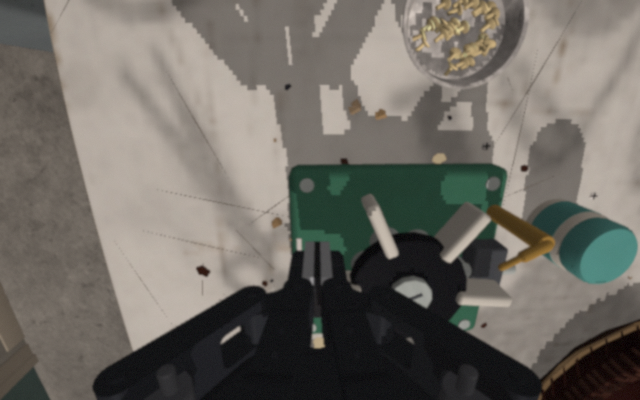

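View pics/top7.png

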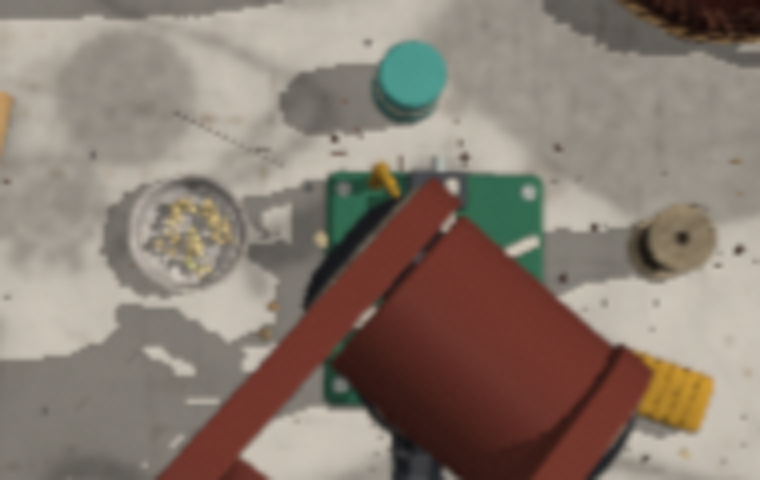

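```bash
python3 -m handwheel '[{"dx":0,"dy":0.005,"dz":0,"ax":0,"ay":0,"az":0},{"dx":0,"dy":0.009,"dz":0,"ax":0,"ay":0,"az":0},{"dx":0,"dy":0.012,"dz":0,"ax":0,"ay":0,"az":0},{"dx":0,"dy":0.012,"dz":0,"ax":0,"ay":0,"az":0}]' 255;python3 -c "
from h import *
from plant import manip
to(.505,-.338,.044)
for n in ('wrist','top'):
  im=manip.grab_frame(n)['image']
  if n=='top': im=cv2.resize(im[120:240,240:430],None,fx=4,fy=4,interpolation=2)
  cv2.imwrite(f'pics/{n}8.png',im)
s=manip.state();print(s['contact_force'],s['ft_torque'])"
```

```text
time: 6.65
tool_pos: [0.5072, -0.3384, 0.0444]
tool_rot: [0.0, 1.0, 0.0, 0.0]
contact_force: [-0.5, -0.8, -0.7]
gripper_width: -0.002
t 6.65 pos [ 0.5072 -0.3384  0.0444] F [-0.54 -0.79 -0.7 ] d [-0.0022 -0.0004  0.0004] rot [ 0.0003 -0.0002  0.0009]
[-0.47319513 -0.02351968  0.82089258] [ 0.00453017 -0.01984764  0.01071629]
```

View pics/wrist8.png

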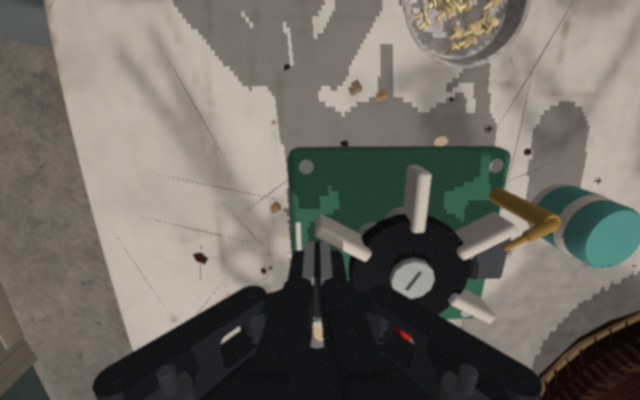

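View pics/top8.png

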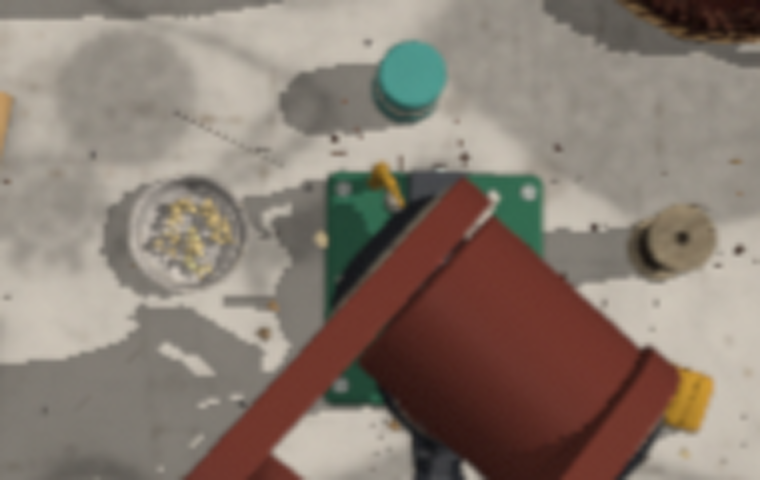

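```bash
python3 -m handwheel '[{"dx":-0.02,"dy":0,"dz":0,"ax":0,"ay":0,"az":0},{"dx":-0.036,"dy":0,"dz":0,"ax":0,"ay":0,"az":0},{"dx":-0.036,"dy":-0.03,"dz":0,"ax":0,"ay":0,"az":0},{"dx":-0.036,"dy":-0.054,"dz":0,"ax":0,"ay":0,"az":0},{"dx":-0.036,"dy":-0.054,"dz":0,"ax":0,"ay":0,"az":0}]' 255;python3 -c "
from h import *
from plant import manip
to(.512,-.285,.044)
for n in ('top',):
  im=manip.grab_frame(n)['image']
  if n=='top': im=cv2.resize(im[120:240,240:430],None,fx=4,fy=4,interpolation=2)
  cv2.imwrite(f'pics/{n}9.png',im)
s=manip.state();print(s['contact_force'],s['ft_torque'])"
```

```text
time: 7.38
tool_pos: [0.4708, -0.2824, 0.044]
tool_rot: [-0.0, 1.0, 0.002, -0.0]
contact_force: [1.1, -0.2, -0.9]
gripper_width: -0.004
t 7.38 pos [ 0.4708 -0.2824  0.044 ] F [ 1.07 -0.23 -0.87] d [0.0412 0.0027 0.    ] rot [-0.0003  0.0005  0.0032]
[-1.13388205  0.4713343  -0.41162856] [ 0.0467837  -0.04499825  0.06920908]
```

View pics/top9.png

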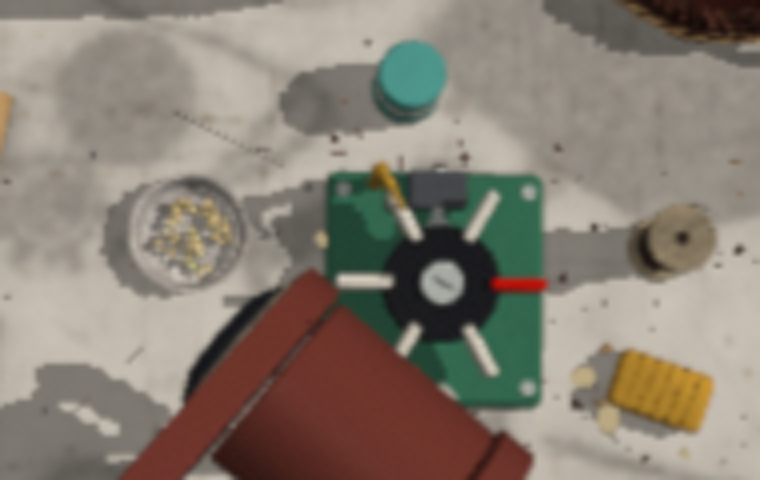

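```bash
python3 -m handwheel '[{"dx":0.02,"dy":0,"dz":0,"ax":0,"ay":0,"az":0},{"dx":0.038,"dy":0.002,"dz":0,"ax":0,"ay":0,"az":0},{"dx":0.04,"dy":0.010,"dz":0,"ax":0,"ay":0,"az":0},{"dx":0.04,"dy":0.018,"dz":0,"ax":0,"ay":0,"az":0},{"dx":0.04,"dy":0.026,"dz":0,"ax":0,"ay":0,"az":0}]' 255;
python3 -m handwheel '[{"dx":-0.001,"dy":0.007,"dz":0,"ax":0,"ay":0,"az":0},{"dx":-0.003,"dy":0.014,"dz":0,"ax":0,"ay":0,"az":0},{"dx":-0.004,"dy":0.02,"dz":0,"ax":0,"ay":0,"az":0},{"dx":-0.004,"dy":0.026,"dz":0,"ax":0,"ay":0,"az":0},{"dx":-0.004,"dy":0.029,"dz":0,"ax":0,"ay":0,"az":0}]' 255;python3 -c "
from h import *
from plant import manip
to(.505,-.338,.044)
for n in ('wrist',):
  im=manip.grab_frame(n)['image']
  cv2.imwrite(f'pics/{n}10.png',im)
s=manip.state();print(s['contact_force'],s['ft_torque'])"
```

```text
time: 8.05
tool_pos: [0.51, -0.3103, 0.0438]
tool_rot: [-0.001, 1.0, 0.0, -0.001]
contact_force: [-1.4, 1.5, -0.9]
gripper_width: 0.003
time: 8.68
tool_pos: [0.5073, -0.3398, 0.0446]
tool_rot: [0.0, 1.0, 0.0, 0.0]
contact_force: [0.2, -0.2, -1.4]
gripper_width: -0.001
t 8.68 pos [ 0.5073 -0.3398  0.0446] F [ 0.15 -0.18 -1.41] d [-0.0023 -0.0018  0.0006] rot [ 0.0006 -0.0005  0.0008]
[-1.00368759 -0.94856958 -0.28640233] [-0.0218918   0.00787558 -0.01777415]
```

View pics/wrist10.png

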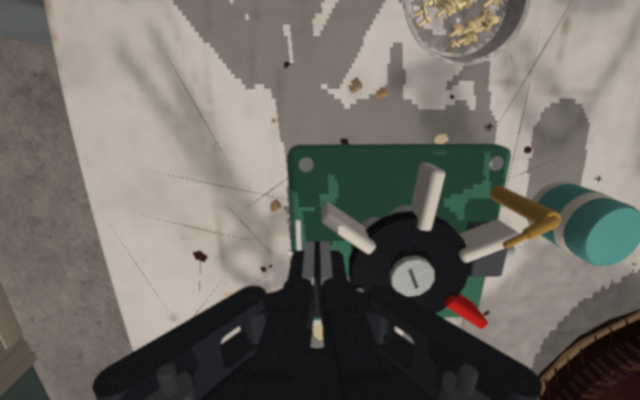

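Snapped on; the red tab is now at the right rear (468,312). Back out and look.

```bash
python3 -m handwheel '[{"dx":-0.02,"dy":0,"dz":0,"ax":0,"ay":0,"az":0},{"dx":-0.036,"dy":0,"dz":0,"ax":0,"ay":0,"az":0},{"dx":-0.036,"dy":-0.03,"dz":0,"ax":0,"ay":0,"az":0},{"dx":-0.036,"dy":-0.055,"dz":0,"ax":0,"ay":0,"az":0},{"dx":-0.036,"dy":-0.055,"dz":0,"ax":0,"ay":0,"az":0}]' 255;python3 -c "
from h import *
from plant import manip
to(.512,-.285,.044)
for n in ('top',):
  im=manip.grab_frame(n)['image']
  if n=='top': im=cv2.resize(im[120:240,240:430],None,fx=4,fy=4,interpolation=2)
  cv2.imwrite(f'pics/{n}11.png',im)
s=manip.state();print(s['contact_force'],s['ft_torque'])"
```

```text
time: 9.35
tool_pos: [0.4708, -0.2823, 0.044]
tool_rot: [-0.0, 1.0, 0.002, -0.0]
contact_force: [0.0, -0.2, 0.4]
gripper_width: -0.001
t 9.35 pos [ 0.4708 -0.2823  0.044 ] F [ 0.04 -0.16  0.45] d [ 0.0412  0.0028 -0.    ] rot [-0.0004  0.0005  0.0033]
[-0.15001368  0.08873939 -0.0042548 ] [-0.08161858  0.00693562  0.05768077]
```

View pics/top11.png

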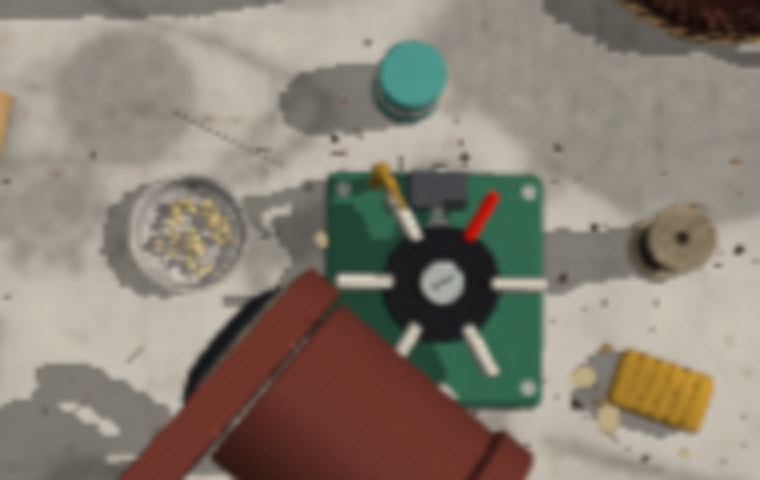

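The red tab (crop 482,216) is at 330°, one click short and at rest. I'll hold briefly, then give the last click with the same stroke.

```bash
python3 -m handwheel '[{"dx":0,"dy":0,"dz":0,"ax":0,"ay":0,"az":0},{"dx":0,"dy":0,"dz":0,"ax":0,"ay":0,"az":0},{"dx":0,"dy":0,"dz":0,"ax":0,"ay":0,"az":0},{"dx":0,"dy":0,"dz":0,"ax":0,"ay":0,"az":0}]' 255; python3 -m handwheel '[{"dx":0.02,"dy":0,"dz":0,"ax":0,"ay":0,"az":0},{"dx":0.038,"dy":0.002,"dz":0,"ax":0,"ay":0,"az":0},{"dx":0.04,"dy":0.010,"dz":0,"ax":0,"ay":0,"az":0},{"dx":0.04,"dy":0.018,"dz":0,"ax":0,"ay":0,"az":0},{"dx":0.04,"dy":0.026,"dz":0,"ax":0,"ay":0,"az":0}]' 255;
python3 -m handwheel '[{"dx":-0.001,"dy":0.007,"dz":0,"ax":0,"ay":0,"az":0},{"dx":-0.003,"dy":0.014,"dz":0,"ax":0,"ay":0,"az":0},{"dx":-0.004,"dy":0.02,"dz":0,"ax":0,"ay":0,"az":0},{"dx":-0.004,"dy":0.026,"dz":0,"ax":0,"ay":0,"az":0},{"dx":-0.004,"dy":0.029,"dz":0,"ax":0,"ay":0,"az":0}]' 255;python3 -c "
from h import *
from plant import manip
to(.505,-.338,.044)
for n in ('wrist',):
  im=manip.grab_frame(n)['image']
  cv2.imwrite(f'pics/{n}12.png',im)
s=manip.state();print(s['contact_force'],s['ft_torque'])"
```

```text
time: 9.9
tool_pos: [0.471, -0.2844, 0.0443]
tool_rot: [-0.0, 1.0, 0.0, -0.0]
contact_force: [0.1, 0.9, 0.0]
gripper_width: -0.002
time: 10.52
tool_pos: [0.5099, -0.31, 0.0437]
tool_rot: [-0.001, 1.0, 0.0, -0.001]
contact_force: [-1.8, 2.2, 0.6]
gripper_width: -0.001
time: 11.15
tool_pos: [0.5072, -0.3398, 0.0445]
tool_rot: [0.0, 1.0, 0.0, 0.0]
contact_force: [0.9, 0.2, -1.0]
gripper_width: -0.0
t 11.15 pos [ 0.5072 -0.3398  0.0445] F [ 0.92  0.16 -0.95] d [-0.0022 -0.0018  0.0005] rot [ 0.0006 -0.0004  0.0007]
[ 0.32309083 -1.27758248  0.44698363] [ 0.0264801  0.0447239 -0.0318309]
```

View pics/wrist12.png

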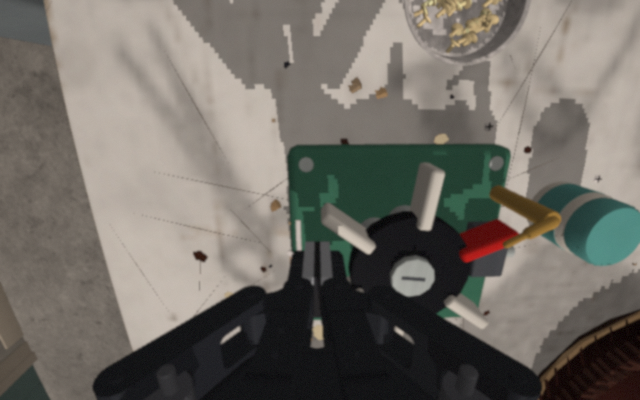

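The red tab (487,240) now stands at the pointer. Withdraw to the front, then up.

```bash
python3 -m handwheel '[{"dx":-0.02,"dy":0,"dz":0,"ax":0,"ay":0,"az":0},{"dx":-0.04,"dy":0,"dz":0,"ax":0,"ay":0,"az":0},{"dx":-0.06,"dy":-0.03,"dz":-0.02,"ax":0,"ay":0,"az":0},{"dx":-0.06,"dy":-0.06,"dz":-0.07,"ax":0,"ay":0,"az":0},{"dx":-0.06,"dy":-0.08,"dz":-0.1,"ax":0,"ay":0,"az":0}]' 255;
python3 -m handwheel '[{"dx":0,"dy":-0.05,"dz":-0.02,"ax":0,"ay":0,"az":0},{"dx":0,"dy":-0.08,"dz":-0.04,"ax":0,"ay":0,"az":0},{"dx":0,"dy":-0.08,"dz":-0.04,"ax":0,"ay":0,"az":0},{"dx":0,"dy":-0.08,"dz":-0.04,"ax":0,"ay":0,"az":0}]' 255
python3 - <<'E'
from h import *
from plant import manip
f=manip.grab_frame('top');im=f['image']
cv2.imwrite('pics/top13.png',cv2.resize(im[120:240,240:430],None,fx=4,fy=4,interpolation=2))
hsv=cv2.cvtColor(im,cv2.COLOR_BGR2HSV);H,S,V=[hsv[...,i].astype(int) for i in range(3)]
print("red");blobs(f,((H<8)|(H>172))&(S>150)&(V>100),(330,164,376,222),.058)
print("white");blobs(f,(V>110)&(S<60),(322,164,378,220),.058,4)
print("teal");blobs(f,(H>85)&(H<95)&(S>100),(240,120,430,240),.05)
print("yellow");blobs(f,(H>15)&(H<28)&(S>150)&(V>120),(380,190,430,240),.02)
s=manip.state();print(s['time'],s['joint_vel'].round(3),s['contact_force'])
E
```

```text
time: 11.82
tool_pos: [0.4474, -0.2586, 0.1467]
tool_rot: [0.001, 1.0, 0.001, 0.001]
contact_force: [0.6, -0.2, 0.1]
gripper_width: -0.003
time: 12.32
tool_pos: [0.4468, -0.1795, 0.1839]
tool_rot: [0.0, 1.0, 0.001, -0.0]
contact_force: [0.1, -0.3, 0.2]
gripper_width: -0.002
red
[337 169   9  11  34] [341.4 174.6] [ 0.5938 -0.3248  0.058 ]
white
[363 164  15  56 203] [374.5 191.6] [ 0.5575 -0.4006  0.058 ]
[356 167   9  13  55] [360.1 173.2] [ 0.5985 -0.3672  0.058 ]
[370 166   4   4  13] [371.6 167.6] [ 0.612  -0.3932  0.058 ]
[345 186  11  10  84] [350.2 190.3] [ 0.5588 -0.3454  0.058 ]
[324 188  14   4  52] [330.3 189.6] [ 0.5591 -0.3005  0.058 ]
[336 201   9  13  53] [340.1 207.2] [ 0.52   -0.3235  0.058 ]
[356 201   9  13  49] [360.1 207.4] [ 0.5208 -0.3685  0.058 ]
[323 215   4   3  11] [324.6 216.1] [ 0.4991 -0.2892  0.058 ]
[370 215   4   4  14] [371.5 216.7] [ 0.5006 -0.3948  0.058 ]
[340 216  15   4  35] [347.5 218.2] [ 0.4958 -0.3407  0.058 ]
teal
[335 131  15  16 132] [341.9 138.4] [ 0.6788 -0.3248  0.05  ]
yellow
[393 208  25  19 314] [404.8 217.2] [ 0.5024 -0.4801  0.02  ]
12.375 [-0.011  0.012  0.001  0.003  0.004  0.001] [ 0.38610836 -0.05986163 -0.83031155]
```

View pics/top13.png

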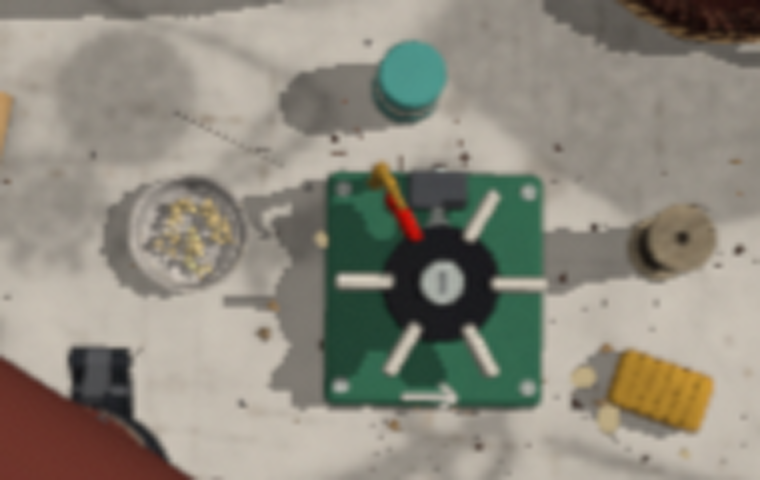

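The red tab (crop 405,217) sits under the pointer. The counter has moved about 2 mm, the bystanders have not moved, and the arm is clear and still.

```bash
python3 -c "
from plant import manip
print(manip.job_done())"
```

```text
the job is handed in; nothing more can be done
None
```

The tally wheel now rests with the red tab under the brass pointer, and I handed the job in at about 12.4 s. No verdict was reported.

- **What I did:** With the closed fingertip at the front of the wheel, I pushed the wheel on in three separate single clicks. The red tab started three clicks short. After the second click I backed off, saw it at rest one click short in the top picture and held for another 0.5 s, then gave the last click.
- **Failed first push:** My first try engaged too little of the tab and pressed on its end with up to about 15 N. I backed off, the wheel sprang back, and I pushed again deeper, at about 3 N or less.
- **Last checks:** In the final top picture the red tab is under the pointer at about 30°. The counter moved about 2 mm, from that first push, and looks flat. The jar and wax moved less than 2 mm by measurement. The spool and dish look unmoved, but I judged those two by eye only. The arm was clear of everything and at rest.

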